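Snap the cover plate down flush on a reference block box

ROBOT

A 7-joint arm with a two-finger parallel gripper is mounted at the origin on a cart in front of the work surface, level with it; the furniture and walls round the work are solid. World frame = base frame: x ahead of the robot, y to its left, z up, the work surface at z = 0. Lengths are in m, angles in degrees, forces in N, time in s.
With the tool pointing down it reaches from about 0.35 to 0.775 m from the base axis. Payload 3.1 kg.
Tool frame: the origin (TCP) lies on the centre line of the jaws, within the pads' length; the fingertips stand 17 mm ahead of it and the grasp point (between the pads) lies 2 mm behind it (robot.tip_reach is the distance from the TCP to the fingertips, in m); z points along the fingers, y is the direction in which the jaws open and shut (so a half turn about z gives the same grasp; the last joint's range is limited). The gripper opens to 85 mm and grips with 20 to 120 N. Pads are 22 mm wide; open, the fingers measure 114 mm over their backs; the gripper's body (76 mm by 85 mm) begins 54 mm behind the grasp point. The pads swing forward as they close: fully open they stand 13 mm farther back than shut.
Start: joints at [62.756, 17.813, 0.802, 86.603, -0.252, 75.585, -1.558], TCP at [0.231, -0.499, 0.248] pointing down, gripper open.
Joint ranges: [-154.91, 154.91], [-16.99, 109.72], [-72.82, 74.43], [7.12, 147.25], [-82.49, 262.49], [11.32, 116.49], [-174.64, 174.64]. Speed limits (degrees/s): [159.86, 159.86, 180, 180, 180, 180, 180].

INTERFACE

Orientations are given as [roll, pitch, yaw] about the fixed x, y, z axes, in that order (R = Rz(yaw) Ry(pitch) Rx(roll)).
In Python, from station import robot, fingers, vision, workorder, recognise gives the robot as it stands. Calls block until the motion is done:
- robot.move_to(position, orientation): joint-space move of the TCP to a pose.
- robot.line_to(position, orientation=None, velocity=0.15, f_stop=None): straight line of the TCP; orientation=None keeps the orientation; velocity is the mean speed in m/s. With f_stop (N) it stops when the force on the tool has changed by that much, and returns True; else False.
- robot.move_j(angles): joint-space move.
- fingers.gripper_to(opening, force=None): opening from 0.0 (shut) to 1.0 (fully open); force is the grip in N (None keeps the last); returns when the fingers have stopped.
- robot.pause(seconds).
- robot.inverse_kinematics(position, orientation): joint angles nearest the present ones, or None.
- vision.grab_frame(name): name is "side" or "top"; returns the picture (420x560x3 uint8, red, green, blue); there is no depth.
- vision.calibration(name): a dict with "mtx" (3x3 intrinsics, pixels), "extrinsics" (4x4, takes a point from world to camera coordinates). Camera axes: x right, y up, looking along -z (the intrinsics and any distortion apply to the point x, -y, -z); pixel columns grow to the right and rows downward; lengths in m; the calibration is good to about 2 mm. A picture is of the moment at which its call begins. calibration takes no time and is no camera call.
A pose or a line that the arm cannot do raises robot.PlanningError and nothing moves.
- workorder.close_job(): hands the job in, once; it reports no verdict.
Trained networks look in the newest picture that a camera, given by its name, has taken for a name from the list of things; names that differ only in an ending like _2 or _b are one class to them, and where a whole thing is asked for, a point or a joint stands for the part that bears it (a point fixed in the world has none). Each returns a list of dicts, best first, with "p" (0 to 1); they miss things now and then, are a little off and sometimes report something else, mostly with a low value. They report only what shows in the picture. A call takes as long as a camera call.
- recognise(label, camera): "rect" ([centre column, centre row, width, height] in pixels, round what is visible of it).
Readings, each from a call of its own:
- robot.current_time_s(): time.
- robot.current_joint_positions(): joint angles.
- robot.current_dq(): joint speeds.
- robot.current_joint_torque(): joint torques, N m.
- robot.current_tool_pos(): TCP position.
- robot.current_eef_rot(): TCP orientation.
- robot.current_contact_force(): force on the tool from outside, world axes, zero at the start.
- robot.current_torque(): the same for the moment, N m.
- robot.current_finger_gap(): opening from 0.0 (shut) to 1.0 (fully open).
Only numpy, scipy, OpenCV 4.12 (cv2) and the standard library are available. Lean on these libraries where they do the work, as an engineer would, in place of code of your own. Each camera call takes 0.05 s, during which the arm holds its last target. There are 200 camera calls.

TASK

Fit the loose aluminium cover plate in the nest of the blue reference-block box: hook its two tabs under the steel keeper bar, then press the other end down until both orange catches have snapped out over it and it sits level on its ledge all round. Press firmly but no harder than a firm push of the thumb, and leave the micrometer, the marker and the little case where they are.

Things in the scene. Friction and masses are not known exactly. Their poses are not given: they have to be found in the camera images.
- cover_plate: Loose aluminium plate, 120 (x) x 100 (y) x 6 mm, 0.22 kg; starts flat on the bench, rib up. Origin: centre of its underside, z up through the rib. On top a black grip rib, 50 (x) x 20 (y) mm, reaching from z = 6 to z = 28 mm. Two tabs 4 mm thick, 18 mm wide, centred at y = +-30 mm, stick out of the -x edge from x = -60 to x = -72 mm, flush with the underside
- block_box: Blue box, 181 (x) x 138 (y) mm, walls to z = 36 mm, fixed to the bench, a round and an oblong steel block inside. Origin: centre of its underside, z up. A grey nest frame stands in it, locked beforehand at an unknown height: find it by touch. The plate belongs in the mouth of the nest, origin near box x = y = 0, tabs at the box's -x end
- mouth (a point): box x = y = 0, z = 34 mm: height of the nest's ledge at its lowest; the real ledge is 0 to 8 mm higher. The plate lies flat on this ledge, which runs round inside the mouth, 10 mm wide (at the -x end 21 mm, x = -73 to -52). Inner faces of the mouth above it: x = -73 and +61.5, y = +-53.5 mm; the nest's rim is 6 mm above the ledge
- keeper_end (a point): box x = -85, y = 0, z = 36 mm, top of the box's -x wall. The nest's steel keeper bar lies above it across the -x end, x = -85 to -62 mm, 9 to 14 mm above the ledge: 9 mm is free below it for the tabs. The plate cannot go in flat: its tabs go under the bar with its other end raised by about 12 degrees
- catch_end (a point): box x = +85, y = 0, z = 36 mm, top of the box's +x wall. Here the nest has two dark catch housings, 22 mm square, centred at x = 74, y = +-32 mm, tops 24 mm above the ledge. Orange noses reach in to x = 56 mm, undersides 8 mm above the ledge, ramps above them rising at 60 degrees to 20 mm above the ledge
- tab_left (a point): lower edge of the tip of the plate's tab at plate y = +30 mm (plate x = -72, z = 0)
- tab_right (a point): lower edge of the tip of the tab at plate y = -30 mm (plate x = -72, z = 0)
- corner_left (a point): lower corner of the plate at plate x = +60, y = +50, z = 0 mm
- corner_right (a point): lower corner of the plate at plate x = +60, y = -50, z = 0 mm
- catch_left (a joint): orange sprung catch at box y = +32 mm, in m: 0 = fully out, grows to 0.009 as the plate pushes it back along box +x; about 6 to 10 N on the plate's edge takes it past the nose, and it returns to 0 when the plate has snapped in below it
- catch_right (a joint): the same catch at box y = -32 mm
- micrometer: bystander: green micrometer lying flat, 45 x 142 x 17 mm; origin at its underside
- marker_a: bystander: red and white marker lying flat, 135 mm long, 17 mm thick; origin at its underside
- indenter_case: bystander: small closed red and black case, 38 x 56 x 22 mm; origin at its underside

How it is judged:
By the outcome, as a careful person would: the job done as asked, in the order asked, and still so for the second after the job is handed in, with the robot touching nothing.
It also fails if it takes over 54 s, if anything falls off the work surface, if the arm or the gripper's body presses on something with over 40 N, if the wrist force passes 120 N, or if a joint passes its speed limit or range.

## Working session

There is one attempt and no reset: what is moved stays moved. The work goes in short steps, each a Python script; the robot and the scene stay as the last script left them, time stands still between calls to the robot, and variables do not carry over. Pictures are saved under pics/ and viewed, about 8 in all and at most 12, crops included, and the job is handed in when it is done.

```bash
mkdir -p pics; ls
python3 - <<'E'
from station import robot, fingers, vision, workorder, recognise
import cv2, numpy as np
for c in ("top","side"):
    im=vision.grab_frame(c); cv2.imwrite(f"pics/{c}0.png",im[:,:,::-1])
    k=vision.calibration(c); print(c,{a:np.round(v,4).tolist() if not isinstance(v,(str,type(None))) else v for a,v in k.items()})
    for n in ("cover_plate","block_box","tab_left","micrometer","marker_a","indenter_case","catch_left"):
        print(n,[(np.round(d["rect"],1).tolist(),round(d["p"],2)) for d in recognise(n,c)[:3]])
print(robot.current_tool_pos(),robot.current_eef_rot(),robot.current_time_s(),robot.current_contact_force())
E
```

```text
pics
top {'mtx': [[397.1797, 0.0, 274.0382], [0.0, 397.1797, 215.9658], [0.0, 0.0, 1.0]], 'extrinsics': [[-0.008, -0.9999, -0.0127, 0.1717], [0.991, -0.0096, 0.1338, -0.5803], [-0.1339, -0.0115, 0.9909, -0.9424], [0.0, 0.0, 0.0, 1.0]]}
cover_plate [([319.8, 220.4, 45.3, 50.0], 0.62)]
block_box []
tab_left [([318.0, 218.7, 47.3, 58.8], 0.69), ([229.7, 229.7, 69.4, 81.2], 0.63)]
micrometer [([130.2, 214.1, 51.5, 34.3], 0.78)]
marker_a [([128.6, 262.6, 50.1, 9.5], 0.79)]
indenter_case [([418.4, 255.9, 32.4, 20.4], 0.64)]
catch_left []
side {'mtx': [[529.1146, 0.0, 281.8531], [0.0, 529.1146, 207.316], [0.0, 0.0, 1.0]], 'extrinsics': [[-0.9926, -0.1199, -0.0168, 0.5906], [0.0505, -0.5361, 0.8427, 0.0044], [-0.11, 0.8356, 0.5382, -1.4783], [0.0, 0.0, 0.0, 1.0]]}
cover_plate [([286.8, 206.6, 52.5, 22.1], 0.83)]
block_box [([285.1, 250.9, 89.1, 61.5], 0.95), ([284.1, 204.2, 51.5, 23.1], 0.4)]
tab_left [([284.2, 206.1, 53.7, 28.2], 0.7)]
micrometer [([252.6, 327.4, 38.6, 56.2], 0.57)]
marker_a [([284.8, 205.6, 50.3, 21.8], 0.63), ([307.0, 333.1, 7.8, 57.7], 0.59)]
indenter_case [([324.6, 165.0, 15.8, 17.4], 0.45)]
catch_left []
[ 0.23120769 -0.4990858   0.24833611] [1.79994540e+02 4.63780917e-04 2.48562856e+01] 0.8 [-0.42093086 -0.72183312  0.39664223]
```

Run:
```python
import cv2
a=cv2.imread("pics/top0.png")[160:285,170:370]; cv2.imwrite("pics/tc.png",cv2.resize(a,None,fx=4,fy=4,interpolation=cv2.INTER_CUBIC))
b=cv2.imread("pics/side0.png")[150:300,200:380]; cv2.imwrite("pics/sc.png",cv2.resize(b,None,fx=4,fy=4,interpolation=cv2.INTER_CUBIC))
```

```text
(no output)
```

View pics/tc.png

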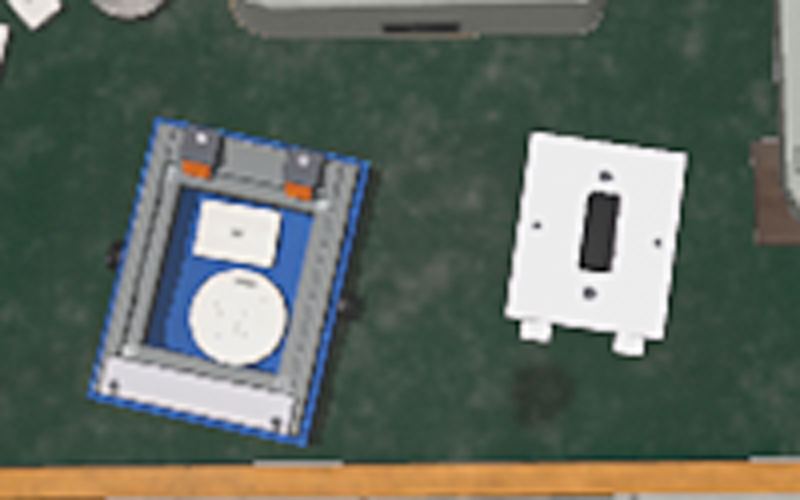

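View pics/sc.png

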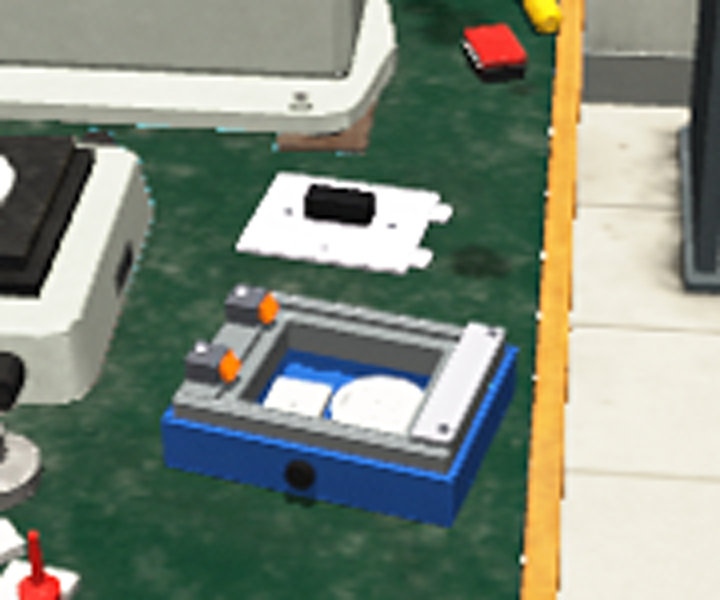

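View pics/top0.png

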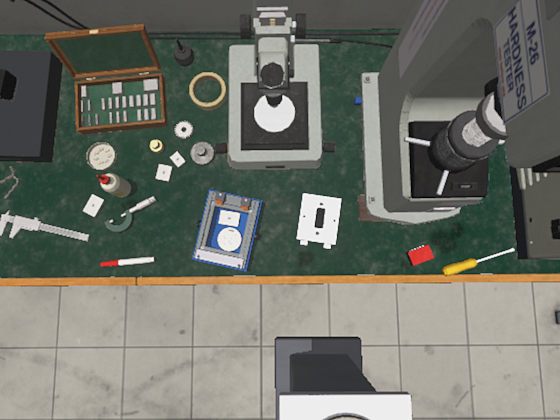

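```bash
cat > h.py <<'E'
import numpy as np, cv2
from station import robot, fingers, vision, workorder, recognise
from scipy.optimize import least_squares
def proj(c,P):
    k=vision.calibration(c); E=np.array(k["extrinsics"]); q=np.asarray(P)@E[:3,:3].T+E[:3,3]
    q=q*[1,-1,-1]; q=q@np.array(k["mtx"]).T; return q[:,:2]/q[:,2:]
def rz(a): c,s=np.cos(a),np.sin(a); return np.array([[c,-s,0],[s,c,0],[0,0,1]])
OFF={"top":(170,160),"side":(200,150)}
def unc(c,uv): return (np.array(uv,float)+.5)/4-.5+OFF[c]
def fit(obs,x0):
    f=lambda p:np.concatenate([(proj(c,np.array(P)@rz(p[2]).T+[p[0],p[1],0])-unc(c,uv)).ravel() for c,P,uv in obs])
    r=least_squares(f,x0,loss="soft_l1"); return r.x,f(r.x).reshape(-1,2)
E
python3 - <<'E'
from h import *
bx,by=.0905,.069
B=[("top",[[bx,by,.036],[bx,-by,.036],[-bx,-by,.036],[-bx,by,.036]],[(157,118),(370,162),(305,443),(92,398)]),
("side",[[bx,by,.036],[-bx,by,.036],[-bx,-by,.036],[bx,by,0],[-bx,by,0]],[(165,412),(450,470),(517,348),(168,465),(447,525)])]
P=[("top",[[.06,.05,.006],[.06,-.05,.006],[-.06,-.05,.006],[-.06,.05,.006]],[(530,131),(687,153),(663,341),(506,318)]),
("side",[[.06,-.05,.006],[.06,.05,.006],[-.06,.05,.006]],[(278,172),(238,248),(405,273)])]
for n,o in(("box",B),("plate",P)):
  for oo in (o,o[:1],o[1:]):
    x,r=fit(oo,[.5,0,-.2]); print(n,np.round(x[:2],4),np.degrees(x[2]).round(2),np.round(r,1).tolist())
# nest height from keeper top corners in side & nose
x,_=fit(B,[.5,0,-.2])
for led in (.034,.038,.042):
  Q=np.array([[-.062,0,led+.014],[-.085,0,led+.014],[.074+.011,.043,led+.024],[.063,.043,led+.024],[.063,-.021,led+.024]])@rz(x[2]).T+[x[0],x[1],0]
  print(led,[((proj(c,Q)-OFF[c]+.5)*4-.5).round(0).tolist() for c in("top","side")])
E
```

```text
box [0.551  0.2825] -12.92 [[0.1, -1.0], [0.4, -0.5], [0.4, 0.7], [-1.1, -0.3], [-0.9, 0.6], [1.0, 1.6], [0.5, -1.5], [-0.7, -0.8], [1.5, -0.0]]
box [0.5502 0.2824] -12.55 [[-0.1, -0.6], [0.2, -0.4], [0.7, 0.8], [-0.9, 0.2]]
box [0.5513 0.2823] -13.62 [[-1.1, 0.2], [0.3, 1.7], [0.5, -1.3], [-1.0, -1.2], [0.8, 0.1]]
plate [0.5797 0.0536] -8.55 [[-0.0, 0.2], [-0.7, 0.0], [-0.3, -0.7], [-0.2, -0.5], [0.5, -0.3], [0.2, -1.3], [0.5, -1.8]]
plate [0.579  0.0528] -8.63 [[0.3, 0.5], [-0.3, 0.3], [-0.0, -0.5], [0.0, -0.3]]
plate [0.5799 0.06  ] -8.92 [[0.2, 0.7], [-0.3, -0.1], [0.1, -0.4]]
0.034 [[[205.0, 375.0], [196.0, 412.0], [190.0, 124.0], [182.0, 159.0], [283.0, 181.0]], [[442.0, 381.0], [479.0, 388.0], [185.0, 361.0], [219.0, 368.0], [259.0, 310.0]]]
0.038 [[[204.0, 374.0], [195.0, 412.0], [189.0, 123.0], [181.0, 157.0], [283.0, 180.0]], [[442.0, 375.0], [480.0, 383.0], [185.0, 356.0], [219.0, 363.0], [259.0, 305.0]]]
0.042 [[[203.0, 374.0], [194.0, 412.0], [188.0, 121.0], [180.0, 156.0], [282.0, 179.0]], [[442.0, 370.0], [480.0, 377.0], [185.0, 351.0], [219.0, 357.0], [258.0, 299.0]]]
```

Run:
```python
from h import *
print(robot.tip_reach)
x,y,ps=.5794,.0535,-8.6
o=[180,0,ps]
fingers.gripper_to(.40,100)
robot.move_to([x,y,.09],o)
robot.line_to([x,y,.045],o)
print(robot.line_to([x,y,.015],o,velocity=.03,f_stop=4),robot.current_tool_pos(),robot.current_contact_force())
z=robot.current_tool_pos()[2]
robot.line_to([x,y,z+.004],o)
fingers.gripper_to(0,100)
print(fingers and robot.current_finger_gap()*85,robot.current_tool_pos(),robot.current_contact_force())
z=robot.current_tool_pos()[2]
robot.line_to([x,y,z+.10],o)
print(robot.current_finger_gap()*85,robot.current_contact_force(),robot.current_tool_pos(),robot.current_time_s())
for c in("top","side"):
    im=vision.grab_frame(c); cv2.imwrite(f"pics/{c}1.png",im[:,:,::-1])
t=cv2.imread("pics/top1.png")[150:280,250:400]; s=cv2.imread("pics/side1.png")[80:230,210:380]
t=cv2.resize(t,(400,347),interpolation=2); s=cv2.resize(s,(400,353),interpolation=2)
cv2.imwrite("pics/g1.png",np.hstack([t,s[:347]]))
```

```text
0.017
True [0.57917427 0.05342167 0.02235962] [-0.30168672 -0.0556372   3.93756429]
17.604900384289813 [0.57929211 0.0536378  0.02646142] [-0.61880448  0.35950584  2.88582577]
17.60817220822156 [ 0.24318277  0.443247   -3.96811623] [0.57824091 0.05310725 0.12504493] 6.275
```

View pics/g1.png

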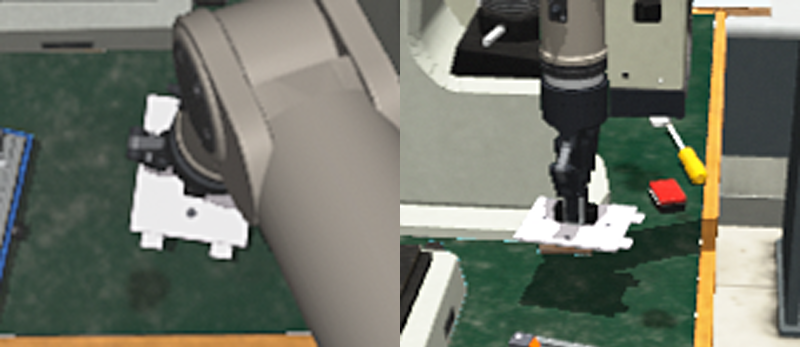

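```bash
cat >> h.py <<'E'
BX=np.array([.5506,.2825,0]); YB=-12.8; H=.0265
def tcp(tipx,tipz,th,y=0,dx=0):
    t=np.radians(th); a,b=-.072-dx,-H          # tip relative to TCP, plate frame; +x end raised by th
    r=np.array([a*np.cos(t)-b*np.sin(t),0,a*np.sin(t)+b*np.cos(t)])
    return (BX+rz(np.radians(YB))@(np.array([tipx,y,tipz])-r)).tolist(),[180,-th,YB]
def tip(th,dx=0):  # box-frame tip from present TCP
    p0=np.array(tcp(0,0,th,0,dx)[0]); return rz(np.radians(YB)).T@(np.array(robot.current_tool_pos())-p0)
E
python3 - <<'E'
from h import *
th=13
robot.move_to(*tcp(-.056,.10,th))
robot.line_to(*tcp(-.056,.058,th),velocity=.1)
robot.pause(.3)
print(tip(th),robot.current_eef_rot(),robot.current_contact_force())
for c in("top","side"):
    im=vision.grab_frame(c); cv2.imwrite(f"pics/{c}2.png",im[:,:,::-1])
t=cv2.imread("pics/top2.png")[170:290,180:300]; s=cv2.imread("pics/side2.png")[170:290,220:340]
f=lambda i:cv2.resize(i,(400,400),interpolation=2)
cv2.imwrite("pics/g2.png",np.hstack([f(t),f(s)]));print(robot.current_time_s())
E
```

```text
[-0.05568677  0.00040872  0.0588135 ] [-179.94205067  -13.06117828  -12.81227772] [ 0.57477033  0.38164271 -2.62386664]
8.2583
```

View pics/g2.png

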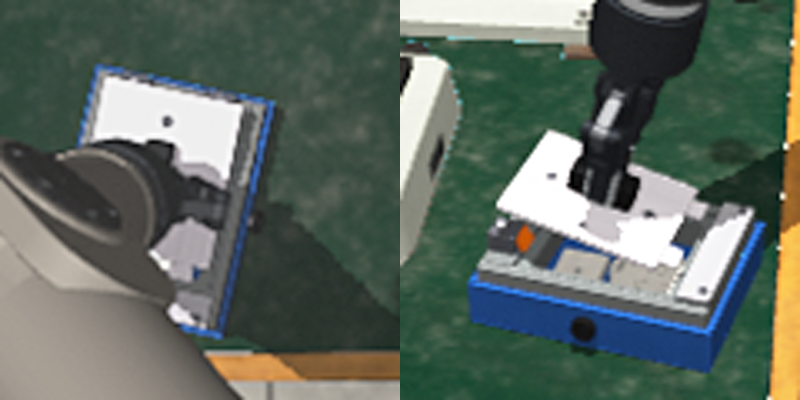

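Run:
```python
from h import *
th=13
print(robot.line_to(*tcp(-.056,.030,th),velocity=.025,f_stop=3.0),tip(th),robot.current_contact_force())
```

```text
True [-0.05575843 -0.0001348   0.04035052] [0.61169197 0.08722202 4.55962561]
```

Run:
```python
from h import *
th=13; z=.0403+.0018
robot.line_to(*tcp(-.0557,z,th),velocity=.02)
robot.pause(.2); print(tip(th),robot.current_contact_force())
print(robot.line_to(*tcp(-.078,z,th),velocity=.025,f_stop=3.0),tip(th),robot.current_contact_force(),robot.current_torque(),robot.current_time_s())
for c in("top","side"):
    im=vision.grab_frame(c); cv2.imwrite(f"pics/{c}3.png",im[:,:,::-1])
t=cv2.imread("pics/top3.png")[170:290,180:300]; s=cv2.imread("pics/side3.png")[170:290,220:340]
f=lambda i:cv2.resize(i,(400,400),interpolation=2)
cv2.imwrite("pics/g3.png",np.hstack([f(t),f(s)]))
```

```text
[-0.0561841  -0.00046594  0.04134227] [ 0.31250519 -0.21119734 -3.55970094]
True [-7.35745742e-02 -8.55602816e-05  4.18680769e-02] [ 2.70668065  0.2365046  -2.27103483] [ 0.2304065  -0.22615514  0.05840377] 10.2417
```

View pics/g3.png

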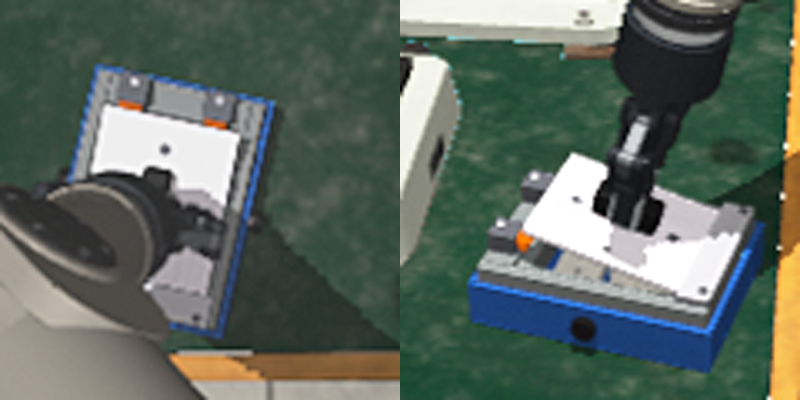

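Run:
```python
from h import *
z=.0410
robot.line_to(*tcp(-.0727,.0415,13),velocity=.02)
for th in (11.5,10,8.5,7.5,6.5):
    s=robot.line_to(*tcp(-.0727,z,th),velocity=.03,f_stop=5)
    print(th,s,tip(-robot.current_eef_rot()[1]),robot.current_eef_rot()[1:],robot.current_contact_force())
    if s: break
print(robot.current_time_s())
```

```text
11.5 False [-0.07205682 -0.00079748  0.04092936] [-11.51821366 -12.86205157] [ 1.21625667 -1.56195804  0.77057407]
10 False [-0.07209648 -0.000423    0.04102163] [-10.0532748 -12.8445512] [ 0.95532335 -1.34931596 -0.00443212]
8.5 False [-0.0723076  -0.00016555  0.04102762] [ -8.55280044 -12.8265386 ] [ 1.36162769 -1.52398573  0.04786788]
7.5 False [-0.07315337  0.00022823  0.04099081] [ -7.47282295 -12.79246572] [-0.74320966 -0.05031229  0.30261462]
6.5 False [-0.07362411  0.00072113  0.04132983] [ -6.44486096 -12.76298955] [-1.93875806 -0.32627103  2.67463598]
11.8833
```

Run:
```python
from h import *
fingers.gripper_to(.42)
p=np.array(robot.current_tool_pos()); 
a=rz(np.radians(YB))@np.array([-np.sin(np.radians(6.5)),0,np.cos(np.radians(6.5))])
robot.line_to((p+.05*a).tolist(),velocity=.1)
robot.line_to((p+.10*a).tolist())
fingers.gripper_to(0,40)
P=lambda x,y,z:(BX+rz(np.radians(YB))@np.array([x,y,z])).tolist()
robot.move_to(P(.044,0,.12),[180,0,YB])
robot.pause(.2)
print(robot.current_tool_pos(),robot.current_contact_force(),robot.current_time_s())
for c in("top","side"):
    im=vision.grab_frame(c); cv2.imwrite(f"pics/{c}4.png",im[:,:,::-1])
t=cv2.imread("pics/top4.png")[170:290,180:300]; s=cv2.imread("pics/side4.png")[170:290,220:340]
f=lambda i:cv2.resize(i,(400,400),interpolation=2)
cv2.imwrite("pics/g4.png",np.hstack([f(t),f(s)]))
```

```text
[0.59265985 0.27488293 0.12147385] [ 0.32909339  0.18467796 -0.36196927] 14.3833
```

View pics/g4.png

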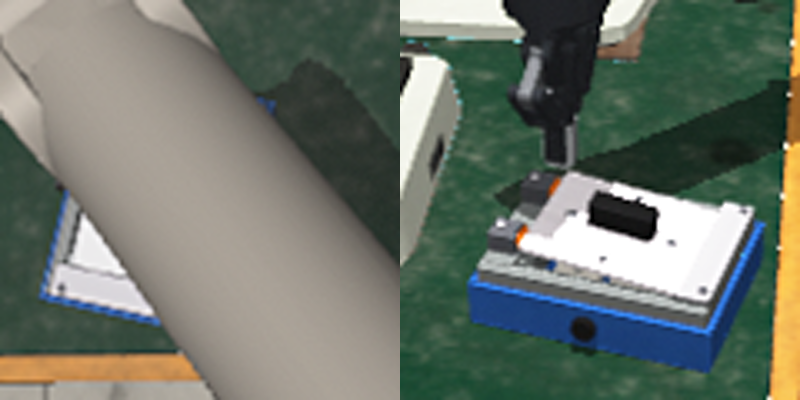

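Run:
```python
from h import *
P=lambda x,y,z:(BX+rz(np.radians(YB))@np.array([x,y,z])).tolist()
robot.line_to(P(.044,0,.088),velocity=.1)
print(robot.line_to(P(.044,0,.056),velocity=.02,f_stop=28),robot.current_tool_pos()[2],robot.current_contact_force())
robot.line_to(P(.044,0,.10),velocity=.1)
print(robot.current_time_s())
robot.move_to(P(.0,-.25,.20),[180,0,YB])
for c in("top","side"):
    im=vision.grab_frame(c); cv2.imwrite(f"pics/{c}5.png",im[:,:,::-1])
t=cv2.imread("pics/top5.png")[180:280,185:285]; s=cv2.imread("pics/side5.png")[185:285,230:330]
f=lambda i:cv2.resize(i,(400,400),interpolation=2)
cv2.imwrite("pics/g5.png",np.hstack([f(t),f(s)]))
```

```text
True 0.06485902797223324 [-0.12060356 -1.24889642  4.90853681]
16.7
```

View pics/g5.png

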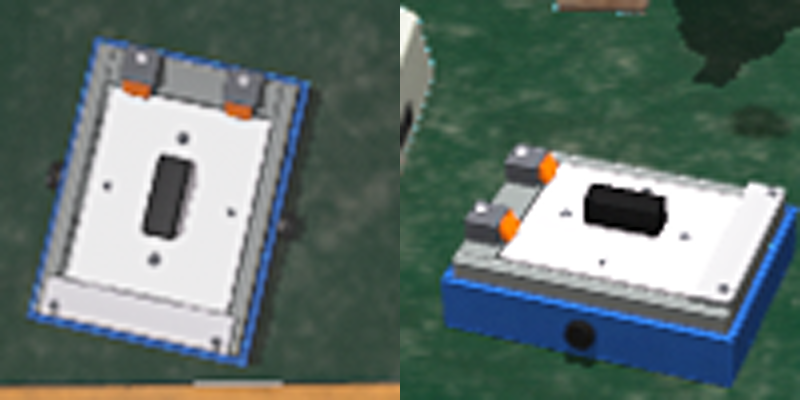

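Run:
```python
from h import *
P=lambda x,y,z:(BX+rz(np.radians(YB))@np.array([x,y,z])).tolist()
robot.move_to(P(.04,-.034,.12),[180,0,YB])
for x,y in((.04,-.034),(.04,.034),(-.036,.034),(-.036,-.034)):
    robot.line_to(P(x,y,.072)); robot.pause(.2)
    s=robot.line_to(P(x,y,.056),velocity=.015,f_stop=8)
    print(x,y,s,robot.current_tool_pos()[2].round(4),robot.current_contact_force().round(1))
    robot.line_to(P(x,y,.098),velocity=.2)
    robot.line_to(P(-.036 if (x,y)==(.04,.034) else x, y if x>0 else -.034,.098)) if False else None
print(robot.current_time_s())
```

```text
0.04 -0.034 True 0.0648 [-1.7 -0.6  4.1]
0.04 0.034 True 0.0648 [-0.6 -0.7  3.6]
-0.036 0.034 True 0.0649 [-0.6 -0.8  3.7]
-0.036 -0.034 True 0.0648 [-0.5 -0.3  4.8]
25.7333
```

Run:
```python
from h import *
P=lambda x,y,z:(BX+rz(np.radians(YB))@np.array([x,y,z])).tolist()
robot.line_to(P(-.036,-.034,.15)); robot.move_to(P(.0,-.25,.22),[180,0,YB]); robot.pause(.5)
for c in("top","side"):
    im=vision.grab_frame(c); cv2.imwrite(f"pics/{c}6.png",im[:,:,::-1])
    for n in ("micrometer","marker_a","indenter_case"):
        print(c,n,[(np.round(d["rect"],1).tolist(),round(d["p"],2)) for d in recognise(n,c)[:2]])
t=cv2.imread("pics/top6.png")[180:280,185:285]; s=cv2.imread("pics/side6.png")[185:285,230:330]
f=lambda i:cv2.resize(i,(400,400),interpolation=2)
cv2.imwrite("pics/g6.png",np.hstack([f(t),f(s)]))
```

```text
top micrometer [([130.1, 214.3, 53.6, 34.2], 0.9)]
top marker_a [([128.7, 260.1, 51.2, 11.8], 0.71)]
top indenter_case [([226.6, 229.6, 72.6, 83.3], 0.42), ([131.6, 214.1, 49.1, 34.5], 0.29)]
side micrometer [([250.9, 328.4, 36.1, 53.1], 0.86), ([288.2, 242.9, 59.8, 32.2], 0.51)]
side marker_a [([308.0, 334.2, 6.0, 53.4], 0.8)]
side indenter_case [([322.4, 163.6, 16.9, 17.9], 0.46)]
```

View pics/g6.png

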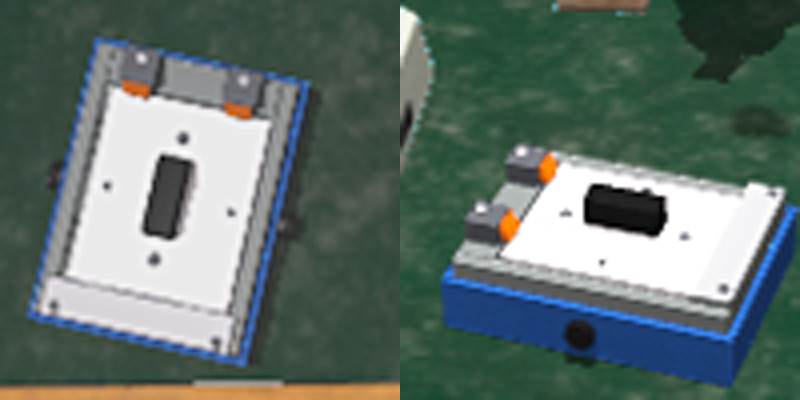

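The plate is unchanged since the press: level, with both orange noses out over its edge at about (135,88) and (240,108) in the left half. The bystanders are where they were, so I'm handing the job in.

```bash
python3 -c "
from station import workorder,robot
print(robot.current_time_s()); workorder.close_job()"
```

```text
28.05
the job is handed in; nothing more can be done
```

The cover plate is in the nest: its two tabs are under the keeper bar, both orange catches are out over the other end, and it sits level. I handed the job in at 28 s, with the arm clear of everything.

**How it went:**
- I gripped the rib, tilted the plate 13°, and found the ledge by touch at about 40 mm.
- I slid the tabs under the bar until they met the end wall, within 0.6 mm of where I expected it.
- I then lowered the other end onto the catch ramps, let go, and pressed it down with the closed fingertips. The push was set to stop at a force change of 28 N.

**Last checks:**
- **Level:** four light touches near the corners, set to stop at 8 N, read 64.8, 64.8, 64.9 and 64.8 mm at the tool. These are about 1.8 mm higher than the 40 mm ledge estimate predicts. I did not resolve that difference, but the plate is level to about 0.1 mm.
- **Catches:** in the final pictures both noses are out over the plate's edge.
- **Micrometer and marker:** in both cameras they are where they started, to within about 3 pixels.
- **Little case:** the network found it unmoved in the side camera, within about 2 pixels. It did not find it in the last top picture; its best guess there was the box itself, with a low score.

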